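Seat the derailleur's mounting bolt, then hold its cage wound forward

TASK

The rear derailleur has just been hung on this white swingarm, which lies on its side in its fixture: turn its loose hexagonal mounting bolt clockwise with the fingers until it is fully seated. Then swing the long pulley cage forward, towards the swingarm's front pivot, against its spring until it is right up against its stop, without letting it snap back. The program finishes while the fingers still hold the cage there, so that the spring can be checked; leave the loose things on the bench where they are.

Things in the scene. Friction and masses are not known exactly. Their poses are not given: they have to be found in the camera images.
- swingarm: white swingarm (rear triangle) fixed on its side, 450 mm long. Origin on the plate under the mounting bolt's axis. Its -y is the bike's forward, to the front pivot (46 mm upright tube 430 mm away); x the bike's top; z up. Nothing on it is higher than 234 mm above the plate (top of the bolt head). Stays up to 213 mm high, on the +x side of the derailleur; axle end 29 mm from the bolt's axis, 209 mm high
- bolt_head (a point): steel hexagon head of the mounting bolt, axis vertical: 19 mm across flats, 22 mm across corners, 12 mm tall, on a round 27 mm flange. The point is on its axis, half-way up the hexagon (6 mm above its foot). Its axes turn with the bolt: y is square to one pair of flats, the other pairs lie at 60 degrees to it
- mount_bolt (a joint): turn of the mounting bolt, rad: 0 fully loose, grows as it is turned clockwise seen from above, 2.6 seated against a hard stop. Stays where it is left; about 0.06 N m turns it. It starts between 0 and 1, so it takes two or more grasps
- cage_pivot (a point): point on the vertical axis about which the cage swings, at the mid-height of the cage (185 mm above the plate); fixed to the swingarm, with its axes. The round black knuckle over it is 39 mm across and reaches 220 mm above the plate
- cage (a joint): swing of the cage, rad: 0 at rest (sprung back on its rear stop), grows counter-clockwise seen from above as the cage is swung forward, 1.4 against its rigid forward stop. A spring drives it back to 0: 0.3 N m at 0, 0.58 N m at 1.4
- cage_arm (a point): middle of the free part of the cage arm, 64 mm from the pivot axis, half-way up. The cage is two aluminium plates, together 22 mm wide across the arm and 14.5 mm thick, with a pulley at each end; 35 mm of arm is free of pulleys around this point. Axes: x along the arm away from the pivot, y across it to the side it swings to when wound, z up. Free space 40 mm to each side and all above
- cage_end (a point): centre of the free-running black tension pulley at the free end of the cage, 98 mm from the pivot axis, half-way up; pulley 46 mm across with teeth; axes as for cage_arm
- wrench: bystander: steel combination wrench 200 mm long lying on the plate; origin under its middle, on the plate
- spare_pulley: bystander: black toothed pulley, 46 mm across, lying flat on the plate; origin under its middle, on the plate
- spare_axle: bystander: dark 12 mm thru-axle, 177 mm long, lying on the plate; origin under its middle, on the plate
- socket: bystander: steel socket, 24 mm across, 30 mm tall, standing beside the swingarm; origin under its middle, on the plate
- grease_jar: bystander: white jar with black cap, 68 mm across, 75 mm tall; origin under its middle, on the plate
- screwdriver: bystander: black-handled screwdriver 210 mm long; origin under its middle, on the plate

How it is judged:
By the outcome, as a careful person would: the job done as asked, in the order asked, and still so for the second after the job is handed in, while the arm keeps its last pose, push and grip.
It also fails if it takes over 61 s, if anything falls off the work surface, if the arm or the gripper's body presses on something with over 40 N, if the wrist force passes 120 N, or if a joint passes its speed limit or range.

ROBOT

A 6-joint arm with a two-finger parallel gripper is mounted at the origin on the work surface. World frame = base frame: x ahead of the robot, y to its left, z up, the work surface at z = 0. Lengths are in m, angles in rad, forces in N, time in s.
With the tool pointing down it reaches from about 0.325 to 0.775 m from the base axis. Payload 5.5 kg.
Tool frame: the origin (TCP) lies at the very end of the fingers, on their centre line; the grasp point (between the pads) lies 19 mm behind it; x points along the fingers, y is the direction in which the jaws open and shut, and the axes are right-handed (so a half turn about x gives the same grasp; the last joint's range is limited). The gripper opens to 88 mm and grips with 3 to 60 N. Pads are 20 mm wide; open, the fingers measure 115 mm over their backs; the gripper's body (75 mm by 178 mm) begins 61 mm behind the grasp point.
Start: joints at [-1.318, 0.091, 1.231, -0, 1.82, -0.057], TCP at [0.183, -0.571, 0.188] pointing down, gripper open.
Joint ranges: [-2.87, 2.87], [-0.86, 2.18], [0.17, 2.46], [-1.51, 4.65], [0.06, 2.69], [-2.65, 2.65]. Speed limits (rad/s): [2.57, 2.57, 3.01, 3.14, 3.14, 3.14].

INTERFACE

Orientations are given as a rotation vector (axis times angle).
In Python, from bench import robot gives the robot as it stands.
- The arm moves only by the tool send_rows, never from a script. Its argument "steps" is a list of rows, each an object of numbers: "tx", "ty", "tz": the shift along the tool's x, y, z in cm; "wx", "wy", "wz": the turn, a rotation vector about the tool's x, y, z in degrees; "claw": the closure, from -1 (fully open) to 1 (shut). In form: [{"tx": .., "ty": .., "tz": .., "wx": .., "wy": .., "wz": .., "claw": ..}, ...]. A call has 1 to 10 rows; each row shifts and turns the pose as measured when the row begins, along the tool's axes as they then stand; what a row does not reach is not made up. A row lasts 1/12 s, in which the tool goes at most 41.7 mm and 7.16 degrees, less where a joint would pass 70% of its speed; a pose out of reach is approached as far as the arm can. A call with a gripper value outside its range is refused whole. The fingers move at their own pace and stop on an object; "grip_force" is the grip in N (left out, the last holds). Time passes only in rows, so rows that do not move let the fingers close. It gives the time, the measured TCP pose, the force and the opening at its end, in the units of the state.
- robot.read_state(): the state, without advancing time (a new reading comes with each control period).
- robot.capture(name): name is "side" or "top"; returns a dict with "frame" (480x640x3 uint8, red, green, blue), "fx", "fy", "cx", "cy" (pixels), "view" (4x4, takes a point from world to camera coordinates). Camera axes: x right, y down, z forward; pixel columns grow to the right and rows downward; lengths in m; the calibration is good to about 2 mm. A picture is of the moment at which its call begins. There is no depth.
- robot.close_job(): hands the job in, once; it reports no verdict.
The state is a dict: "t": time; "joint_positions": joint angles; "dq": joint speeds; "effort": joint torques, N m; "position": TCP position; "eef_rot": TCP orientation; "force": force on the tool from outside, world axes, zero at the start; "moment": the same for the moment, N m; "gripper_width": opening from 0.0 (shut) to 1.0 (fully open).
Only numpy, scipy, OpenCV 4.12 (cv2) and the standard library are available. Lean on these libraries where they do the work, as an engineer would, in place of code of your own. Each camera call takes 0.05 s, during which the arm holds its last target. There are 200 camera calls.

## Working session

There is one attempt and no reset: what is moved stays moved. The work goes in short steps, Python scripts to look and compute and a tool call to move; the robot and the scene stay as the last step left them, time stands still between calls to the robot, and variables do not carry over. Pictures are saved under pics/ and viewed, about 8 in all and at most 12, crops included, and the job is handed in when it is done.

Besides the shell and the picture viewer there is one more tool, called by a JSON object that holds its "op" and its "data". send_rows: Moves the arm, as the interface text tells. Its arguments: {"type":"object","properties":{"steps":{"type":"array","items":{"type":"object","properties":{"tx":{"type":"number"},"ty":{"type":"number"},"tz":{"type":"number"},"wx":{"type":"number"},"wy":{"type":"number"},"wz":{"type":"number"},"claw":{"type":"number"}}}},"grip_force":{"type":"number"}},"required":["steps"]}

```bash
mkdir -p pics; ls
cat > h.py <<'E'
import numpy as np,cv2
from bench import robot
from scipy.spatial.transform import Rotation as R
def snap(n,f):
    c=robot.capture(n); cv2.imwrite(f'pics/{f}.png',c['frame'][:,:,::-1]); np.savez(f'pics/{f}.npz',**c); return c
def ray(c,u,v,z):
    V=np.array(c['view']);Rm=V[:3,:3];o=-Rm.T@V[:3,3]
    d=Rm.T@np.array([(u-c['cx'])/c['fx'],(v-c['cy'])/c['fy'],1]);return o+d*(z-o[2])/d[2]
def proj(c,p):
    V=np.array(c['view']);q=V[:3,:3]@np.array(p)+V[:3,3];return np.array([c['fx']*q[0]/q[2]+c['cx'],c['fy']*q[1]/q[2]+c['cy']])
def st():
    s=robot.read_state();M=R.from_rotvec(s['eef_rot']).as_matrix()
    print(s['t'],np.round(s['position'],4),'\n',np.round(M,3),np.round(s['force'],1),np.round(s['moment'],2),s['gripper_width'],np.round(s['joint_positions'],3));return s,M
E
python3 - <<'E'
from h import *
for n in('top','side'):
    c=snap(n,n+'0');print(n,c['fx'],c['cx'],c['cy'],np.round(c['view'],3).tolist())
st()
E
```

```text
pics
top 555.8944490604929 310.05907826233175 241.13763662758197 [[0.026, -1.0, -0.0, 0.1], [-0.988, -0.026, -0.15, 0.601], [0.15, 0.004, -0.989, 1.263], [0.0, 0.0, 0.0, 1.0]]
side 436.67350545734183 313.0698700111039 235.86974034780522 [[0.975, -0.222, -0.013, -0.528], [-0.139, -0.562, -0.815, 0.28], [0.173, 0.797, -0.579, 0.791], [0.0, 0.0, 0.0, 1.0]]
0.1 [ 0.1828 -0.5711  0.1866] 
 [[-0.     0.305 -0.952]
 [ 0.002 -0.952 -0.305]
 [-1.    -0.002 -0.   ]] [ 0.6 -0.1  0.1] [ 0.   -0.06 -0.03] 0.9990842130308992 [-1.318  0.092  1.232  0.     1.82  -0.057]
```

View pics/top0.png

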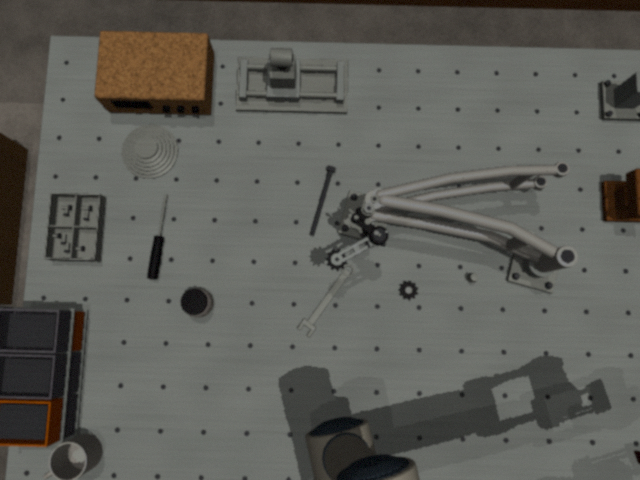

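View pics/side0.png

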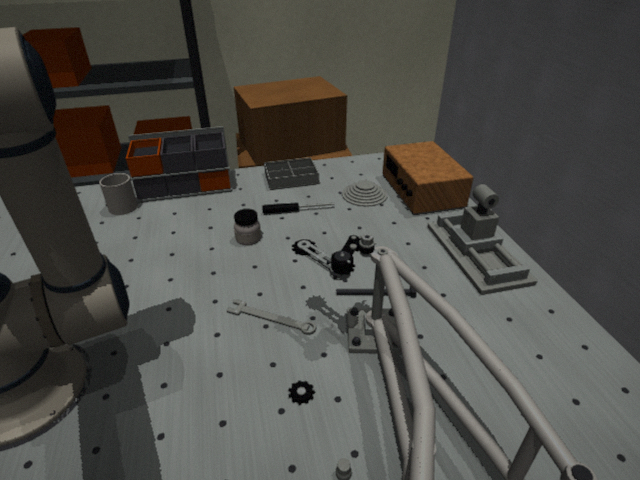

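The top view shows the derailleur near (360,225), the cage running to about (337,258), the rear axle end at (370,203) and the front pivot tube at (567,257). The side view has the bolt near (366,242) and the knuckle near (342,262).

Run:
```python
import cv2,numpy as np
a=cv2.imread('pics/top0.png')[180:280,310:410];b=cv2.imread('pics/side0.png')[225:285,285:405]
A=cv2.resize(a,None,fx=3.9,fy=3.9,interpolation=2);A=cv2.resize(a,(400,400),interpolation=2)
a2=cv2.resize(a,(400,400),interpolation=2);b2=cv2.resize(b,(400,200),interpolation=2)
big=cv2.resize(a,(600,600),interpolation=cv2.INTER_CUBIC)
cv2.imwrite('pics/crop1.png',big)
cv2.imwrite('pics/crop2.png',cv2.resize(b,(800,400),interpolation=cv2.INTER_CUBIC))
```

```text
(no output)
```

View pics/crop1.png

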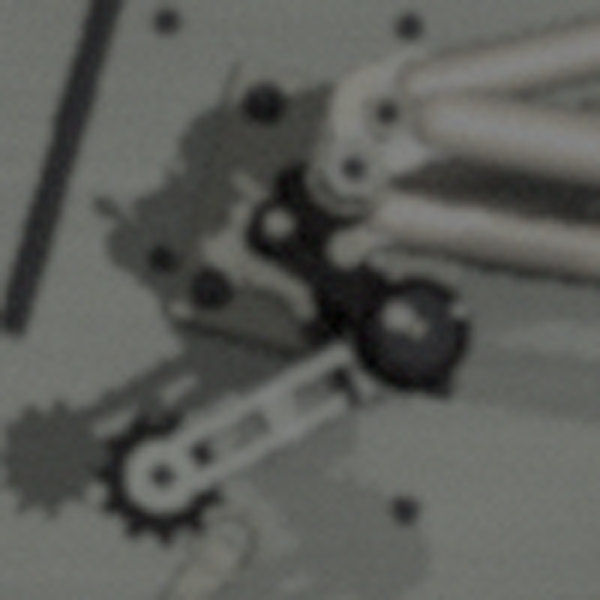

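View pics/crop2.png

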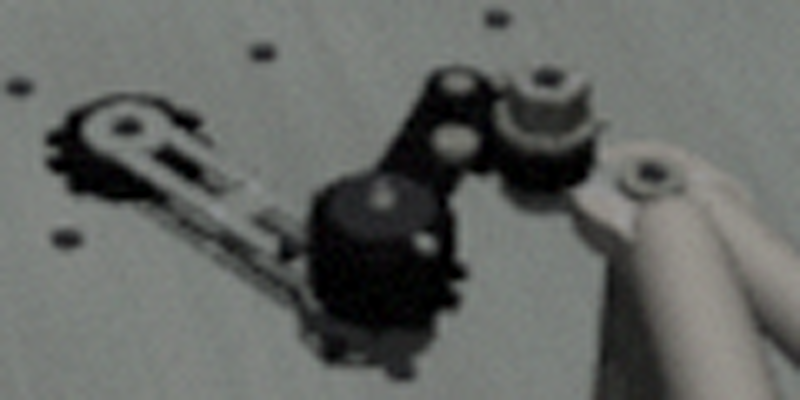

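The crops show, in full-image pixels: bolt top at top view (368.8,208.0) and side view (367.0,236.4), knuckle top around (377,234) and (342,254), and the tension pulley hub at (337,259) and (304,244). I'll triangulate these.

```bash
cat >> h.py <<'E'
def tri(c1,p1,c2,p2):
    P=[]
    for c in(c1,c2):
        K=np.array([[c['fx'],0,c['cx']],[0,c['fy'],c['cy']],[0,0,1]]);P.append(K@np.array(c['view'])[:3])
    X=cv2.triangulatePoints(P[0],P[1],np.array(p1,float),np.array(p2,float)).ravel();X=X[:3]/X[3]
    return X,np.linalg.norm(proj(c1,X)-p1),np.linalg.norm(proj(c2,X)-p2)
E
python3 - <<'E'
from h import *
t=np.load('pics/top0.npz');s=np.load('pics/side0.npz')
T=lambda x,y:(310+x/6-.4,180+y/6-.4)
S=lambda x,y:(285+x*.15-.4,225+y*.15-.4)
for n,a,b in[('bolt',T(353,168),S(547,77)),('axle',T(387,112),S(652,174)),('knuckle',T(403,318),S(381,195)),('pulley',T(161,474),S(127,127)),('link1',T(277,222),S(457,83))]:
    X,e1,e2=tri(t,a,s,b);print(n,a,b,np.round(X,4),round(e1,2),round(e2,2))
for z in (.234,.22):print(ray(t,*T(353,168),.234),ray(s,*S(547,77),.234))
print('front',ray(t,567,257,.2))
for n,b in[('axle',(387,112)),('a2',(353,168)),('k',(403,318)),('p',(161,474)),('l',(277,222))]:
  print(n,[np.round(ray(t,*T(*b),z)[:2],4) for z in(.19,.209,.22,.234)])
E
```

```text
bolt (368.43333333333334, 207.6) (366.65000000000003, 236.15) [ 0.6411 -0.0015  0.234 ] 0.01 0.02
axle (374.1, 198.26666666666665) (382.40000000000003, 250.7) [ 0.6671 -0.0158  0.2078] 0.03 0.05
knuckle (376.7666666666667, 232.6) (341.75, 253.85) [ 0.5921 -0.0205  0.2185] 0.36 0.7
pulley (336.43333333333334, 258.6) (303.65000000000003, 243.65) [0.5403 0.0596 0.1918] 0.07 0.13
link1 (355.7666666666667, 216.6) (353.15000000000003, 237.04999999999998) [0.6249 0.0227 0.2181] 0.09 0.17
[ 0.64117395 -0.00153975  0.234     ] [ 0.64112809 -0.00148243  0.234     ]
[ 0.64117395 -0.00153975  0.234     ] [ 0.64112809 -0.00148243  0.234     ]
front [ 0.55514325 -0.4155984   0.2       ]
axle [array([ 0.6712, -0.0178]), array([ 0.6667, -0.0156]), array([ 0.6642, -0.0144]), array([ 0.6609, -0.0129])]
a2 [array([ 0.6507, -0.006 ]), array([ 0.6466, -0.0041]), array([ 0.6442, -0.003 ]), array([ 0.6412, -0.0015])]
k [array([ 0.5977, -0.024 ]), array([ 0.5944, -0.0218]), array([ 0.5926, -0.0205]), array([ 0.5902, -0.0189])]
p [array([0.5406, 0.0595]), array([0.5383, 0.0603]), array([0.537 , 0.0608]), array([0.5353, 0.0614])]
l [array([0.6307, 0.0205]), array([0.6269, 0.0219]), array([0.6247, 0.0228]), array([0.6219, 0.0239])]
```

{"op": "send_rows", "data": {"steps": [{"tx": -4, "claw": -1}, {"tx": -4}, {"tx": -4}, {"ty": -2.2, "tz": -3.35}, {"ty": -2.2, "tz": -3.35}, {"ty": -2.2, "tz": -3.35}, {"ty": -2.2, "tz": -3.35}, {"ty": -2.2, "tz": -3.35}, {"ty": -2.2, "tz": -3.35}, {"ty": -2.2, "tz": -3.35}]}}

```text
validation failed for argument at $.st...
```

{"op": "send_rows", "data": {"steps": [{"ty": -2.2, "tz": -3.35}, {"ty": -2.2, "tz": -3.35}, {"ty": -2.2, "tz": -3.35}, {"ty": -2.2, "tz": -3.35}, {"ty": -2.2, "tz": -3.35}, {"ty": -2.2, "tz": -3.35}, {"ty": -2.2, "tz": -3.35}, {"ty": -2.2, "tz": -3.35}, {"ty": -2.2, "tz": -3.35}, {"ty": -2.2, "tz": -3.35}]}}

```text
validation failed for argument at $.st...
```

{"op": "send_rows", "data": {"steps": [{"wx": -7}, {"wx": -7}, {"wx": -7}, {"wx": -7}, {"wx": -7}, {"wx": -7}, {"wx": -7}, {"wx": -7}, {"wx": -7}, {"wx": -7}]}}

```text
validation failed for argument at $.st...
```

{"op": "send_rows", "data": {"steps": [{"wx": -7}, {"wx": -7}, {"wx": -7}, {"wx": -7}, {"wx": -7}, {"wx": -7}, {"wx": -7}, {"wx": -7}, {"wx": -7}, {"wx": -7}]}}

```text
validation failed for argument at $.st...
```

```bash
cat >> h.py <<'E'
def go(p):
    s,M=st();d=M.T@(np.array(p)-s['position']);print('move cm tx,ty,tz',np.round(d*100,2),'yaw y',np.degrees(np.arctan2(M[1,1],M[0,1])))
E
python3 - <<'E'
from h import *
go([.641,-.0015,.2255])
E
```

```text
0.1 [ 0.1828 -0.5711  0.1866] 
 [[-0.     0.305 -0.952]
 [ 0.002 -0.952 -0.305]
 [-1.    -0.002 -0.   ]] [ 0.6 -0.1  0.1] [ 0.   -0.06 -0.03] 0.9990842130308992 [-1.318  0.092  1.232  0.     1.82  -0.057]
move cm tx,ty,tz [ -3.81 -40.29 -61.  ] yaw y -72.2490228071143
```

{"op": "send_rows", "data": {"steps": [{"tx": -4, "ty": 0, "tz": 0, "wx": 0, "wy": 0, "wz": 0, "claw": -1}, {"tx": -4, "ty": 0, "tz": 0, "wx": 0, "wy": 0, "wz": 0, "claw": -1}, {"tx": -4, "ty": 0, "tz": 0, "wx": 0, "wy": 0, "wz": 0, "claw": -1}, {"tx": 0, "ty": -2.2, "tz": -3.35, "wx": 0, "wy": 0, "wz": 0, "claw": -1}, {"tx": 0, "ty": -2.2, "tz": -3.35, "wx": 0, "wy": 0, "wz": 0, "claw": -1}, {"tx": 0, "ty": -2.2, "tz": -3.35, "wx": 0, "wy": 0, "wz": 0, "claw": -1}, {"tx": 0, "ty": -2.2, "tz": -3.35, "wx": 0, "wy": 0, "wz": 0, "claw": -1}, {"tx": 0, "ty": -2.2, "tz": -3.35, "wx": 0, "wy": 0, "wz": 0, "claw": -1}, {"tx": 0, "ty": -2.2, "tz": -3.35, "wx": 0, "wy": 0, "wz": 0, "claw": -1}]}}

```text
t: 0.85
position: [0.3347, -0.3835, 0.3017]
eef_rot: [2.069, 0.332, -2.076]
force: [1.3, -0.1, -0.0]
gripper_width: 0.999
```

{"op": "send_rows", "data": {"steps": [{"tx": 0, "ty": -2.2, "tz": -3.35, "wx": 0, "wy": 0, "wz": 0, "claw": -1}, {"tx": 0, "ty": -2.2, "tz": -3.35, "wx": 0, "wy": 0, "wz": 0, "claw": -1}, {"tx": 0, "ty": -2.2, "tz": -3.35, "wx": 0, "wy": 0, "wz": 0, "claw": -1}, {"tx": 0, "ty": -2.2, "tz": -3.35, "wx": 0, "wy": 0, "wz": 0, "claw": -1}, {"tx": 0, "ty": -2.2, "tz": -3.35, "wx": 0, "wy": 0, "wz": 0, "claw": -1}, {"tx": 0, "ty": -2.2, "tz": -3.35, "wx": 0, "wy": 0, "wz": 0, "claw": -1}, {"tx": 0, "ty": -2.2, "tz": -3.35, "wx": 0, "wy": 0, "wz": 0, "claw": -1}, {"tx": 0, "ty": -2.2, "tz": -3.35, "wx": 0, "wy": 0, "wz": 0, "claw": -1}, {"tx": 0, "ty": -2.2, "tz": -3.35, "wx": 0, "wy": 0, "wz": 0, "claw": -1}, {"tx": 0, "ty": -2.2, "tz": -3.35, "wx": 0, "wy": 0, "wz": 0, "claw": -1}]}}

```text
t: 1.68
position: [0.5974, -0.0596, 0.3033]
eef_rot: [2.066, 0.334, -2.082]
force: [1.4, -1.3, 0.5]
gripper_width: 1.001
```

{"op": "send_rows", "data": {"steps": [{"tx": 0, "ty": 0, "tz": 0, "wx": -7, "wy": 0, "wz": 0, "claw": -1}, {"tx": 0, "ty": 0, "tz": 0, "wx": -7, "wy": 0, "wz": 0, "claw": -1}, {"tx": 0, "ty": 0, "tz": 0, "wx": -7, "wy": 0, "wz": 0, "claw": -1}, {"tx": 0, "ty": 0, "tz": 0, "wx": -7, "wy": 0, "wz": 0, "claw": -1}, {"tx": 0, "ty": 0, "tz": 0, "wx": -7, "wy": 0, "wz": 0, "claw": -1}, {"tx": 0, "ty": 0, "tz": 0, "wx": -7, "wy": 0, "wz": 0, "claw": -1}, {"tx": 0, "ty": 0, "tz": 0, "wx": -7, "wy": 0, "wz": 0, "claw": -1}, {"tx": 0, "ty": 0, "tz": 0, "wx": -7, "wy": 0, "wz": 0, "claw": -1}, {"tx": 0, "ty": 0, "tz": 0, "wx": -7, "wy": 0, "wz": 0, "claw": -1}, {"tx": 0, "ty": 0, "tz": 0, "wx": -7, "wy": 0, "wz": 0, "claw": -1}]}}

```text
t: 2.52
position: [0.6017, -0.0482, 0.291]
eef_rot: [1.233, 1.241, -1.235]
force: [-0.5, -1.1, 0.1]
gripper_width: 1.002
```

{"op": "send_rows", "data": {"steps": [{"tx": 0, "ty": 0, "tz": 0, "wx": -7, "wy": 0, "wz": 0, "claw": -1}, {"tx": 0, "ty": 0, "tz": 0, "wx": -7, "wy": 0, "wz": 0, "claw": -1}, {"tx": 0, "ty": 0, "tz": 0, "wx": -7, "wy": 0, "wz": 0, "claw": -1}, {"tx": 0, "ty": 0, "tz": 0, "wx": -7, "wy": 0, "wz": 0, "claw": -1}, {"tx": 0, "ty": 0, "tz": 0, "wx": -7, "wy": 0, "wz": 0, "claw": -1}, {"tx": 0, "ty": 0, "tz": 0, "wx": -7, "wy": 0, "wz": 0, "claw": -1}, {"tx": 0, "ty": 0, "tz": 0, "wx": -7, "wy": 0, "wz": 0, "claw": -1}, {"tx": 0, "ty": 0, "tz": 0, "wx": -7, "wy": 0, "wz": 0, "claw": -1}, {"tx": 0, "ty": 0, "tz": 0, "wx": -7, "wy": 0, "wz": 0, "claw": -1}, {"tx": 0, "ty": 0, "tz": 0, "wx": -7, "wy": 0, "wz": 0, "claw": -1}]}}

```text
t: 3.35
position: [0.6009, -0.0481, 0.2841]
eef_rot: [0.29, 1.599, -0.253]
force: [-1.0, -0.6, -0.4]
gripper_width: 1.002
```

Run:
```python
from h import *
go([.641,-.0015,.2255])
```

```text
3.35 [ 0.6009 -0.0481  0.2841] 
 [[-0.041  0.338  0.94 ]
 [ 0.031  0.941 -0.337]
 [-0.999  0.015 -0.049]] [-1.  -0.6 -0.4] [ 0.03 -0.12  0.03] 1.0020002777455437 [-0.152  0.19   0.95   0.027  2.046 -1.367]
move cm tx,ty,tz [5.83 5.65 2.49] yaw y 70.26397919275904
```

```bash
cat >> h.py <<'E'
def go2(p,yaw=None):
    s,M=st();cy=np.degrees(np.arctan2(M[1,1],M[0,1]));yaw=cy if yaw is None else yaw
    a=np.radians(yaw);x=np.array([0,0,-1.]);y=np.array([np.cos(a),np.sin(a),0]);D=np.stack([x,y,np.cross(x,y)],1)
    print('t cm',np.round(M.T@(np.array(p)-s['position'])*100,2),'w deg',np.round(np.degrees(R.from_matrix(M.T@D).as_rotvec()),2),'after-turn t',np.round(D.T@(np.array(p)-s['position'])*100,2),'yaw',cy)
E
python3 - <<'E'
from h import *
go2([.641,-.0015,.2255])
E
```

```text
3.35 [ 0.6009 -0.0481  0.2841] 
 [[-0.041  0.338  0.94 ]
 [ 0.031  0.941 -0.337]
 [-0.999  0.015 -0.049]] [-1.  -0.6 -0.4] [ 0.03 -0.12  0.03] 1.0020002777455437 [-0.152  0.19   0.95   0.027  2.046 -1.367]
t cm [5.83 5.65 2.49] w deg [ 0.02 -2.8  -0.86] after-turn t [5.86 5.74 2.21] yaw 70.26397919275904
```

{"op": "send_rows", "data": {"steps": [{"tx": 0, "ty": 0, "tz": 0, "wx": 0, "wy": -2.8, "wz": -0.9, "claw": -1}, {"tx": 0, "ty": 1.9, "tz": 0.7, "wx": 0, "wy": 0, "wz": 0, "claw": -1}, {"tx": 0, "ty": 1.9, "tz": 0.7, "wx": 0, "wy": 0, "wz": 0, "claw": -1}, {"tx": 0, "ty": 1.9, "tz": 0.7, "wx": 0, "wy": 0, "wz": 0, "claw": -1}, {"tx": 0, "ty": 0, "tz": 0, "wx": 0, "wy": 0, "wz": 0, "claw": -0.4}, {"tx": 0, "ty": 0, "tz": 0, "wx": 0, "wy": 0, "wz": 0, "claw": -0.4}, {"tx": 0, "ty": 0, "tz": 0, "wx": 0, "wy": 0, "wz": 0, "claw": -0.2}]}}

```text
t: 3.93
position: [0.6385, -0.0006, 0.2764]
eef_rot: [0.263, 1.566, -0.268]
force: [0.0, 0.0, -0.4]
gripper_width: 0.812
```

Run:
```python
from h import *
go2([.641,-.0015,.2255])
```

```text
3.9333 [ 6.385e-01 -6.000e-04  2.764e-01] 
 [[-0.012  0.332  0.943]
 [-0.002  0.943 -0.332]
 [-1.    -0.005 -0.01 ]] [ 0.   0.  -0.4] [ 0.06 -0.11 -0.01] 0.811781392558093 [-5.300e-02  2.540e-01  8.910e-01 -2.000e-03  2.009e+00 -1.287e+00]
t cm [5.08 0.03 0.32] w deg [-0.   -0.6   0.31] after-turn t [ 5.09 -0.    0.27] yaw 70.63939908674374
```

{"op": "send_rows", "data": {"steps": [{"tx": 1.5, "ty": 0, "tz": 0.3, "wx": 0, "wy": -0.6, "wz": 0.3, "claw": -0.2}, {"tx": 1.5, "ty": 0, "tz": 0, "wx": 0, "wy": 0, "wz": 0, "claw": -0.2}, {"tx": 1.0, "ty": 0, "tz": 0, "wx": 0, "wy": 0, "wz": 0, "claw": -0.2}, {"tx": 0, "ty": 0, "tz": 0, "wx": 0, "wy": 0, "wz": 0, "claw": -0.2}]}}

```text
t: 4.27
position: [0.6403, -0.0047, 0.2362]
eef_rot: [0.267, 1.552, -0.268]
force: [-0.2, 0.0, 0.2]
gripper_width: 0.606
```

Run:
```python
from h import *
go2([.641,-.0015,.2255])
a=snap('top','t1')['frame'][190:240,340:400];b=snap('side','s1')['frame'][190:270,320:420]
cv2.imwrite('pics/c3.png',np.hstack([cv2.resize(a,(400,333),interpolation=2),cv2.resize(b,(400,333),interpolation=2)])[:,:,::-1])
```

```text
4.2667 [ 0.6403 -0.0047  0.2362] 
 [[ 0.002  0.334  0.943]
 [-0.001  0.943 -0.334]
 [-1.    -0.     0.003]] [-0.2  0.   0.2] [ 0.04 -0.15 -0.01] 0.6055938593893503 [-6.000e-02  2.180e-01  1.005e+00 -1.000e-03  1.917e+00 -1.290e+00]
t cm [ 1.07  0.33 -0.04] w deg [0.   0.15 0.02] after-turn t [ 1.07  0.33 -0.04] yaw 70.48261207241681
```

View pics/c3.png

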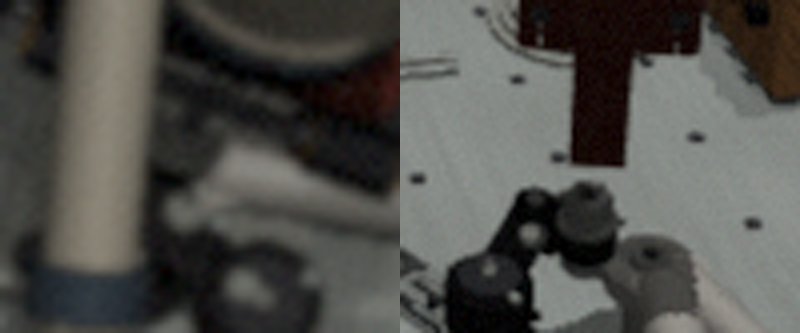

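The left half (top camera) is blocked by the arm. The right half (side camera) shows one finger ending above the bolt, with its end at about (395,229). I'll project where each fingertip should be.

Run:
```python
from h import *
c=np.load('pics/s1.npz');s,M=st();p=np.array(s['position'])
for k in(-.027,0,.027,.034,-.034):print(k,proj(c,p+M[:,1]*k))
print('bolt',proj(c,[.641,-.0015,.234]))
f=c['frame'];cv2.imwrite('pics/c4.png',cv2.resize(f[100:270,270:470],(800,680),interpolation=2)[80:,:,::-1])
```

```text
4.3667 [ 0.6407 -0.0046  0.2385] 
 [[ 0.005  0.334  0.943]
 [-0.001  0.943 -0.334]
 [-1.     0.     0.005]] [-1.2 -0.4 -0.4] [ 0.01 -0.17 -0.03] 0.6014299317235525 [-6.000e-02  2.170e-01  1.001e+00 -1.000e-03  1.918e+00 -1.290e+00]
-0.027 [366.8958836  244.31197855]
0 [367.16149556 235.11494452]
0.027 [367.4122717  226.43161315]
0.034 [367.47501768 224.25898163]
-0.034 [366.82443639 246.78589745]
bolt [366.58345026 236.16582196]
```

View pics/c4.png

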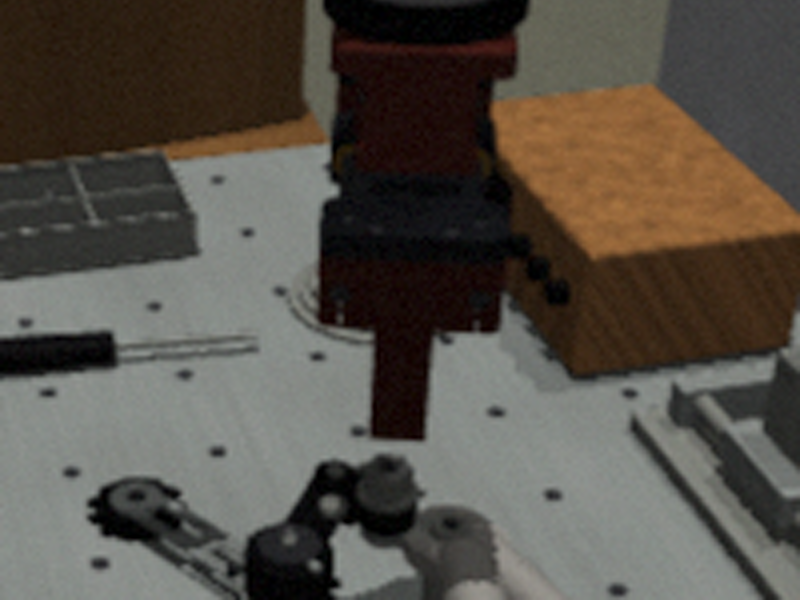

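Only one finger shows. It fits the far finger (expected at row 227, seen at 229), and the near finger can't be seen. Before gripping I'll raise slightly and turn the jaws broadside to the camera to check.

{"op": "send_rows", "data": {"steps": [{"tx": -1.5, "ty": 0.3, "tz": 0, "wx": 0, "wy": 0, "wz": 0, "claw": -0.2}, {"tx": 0, "ty": 0, "tz": 0, "wx": -7, "wy": 0, "wz": 0, "claw": -0.2}, {"tx": 0, "ty": 0, "tz": 0, "wx": -7, "wy": 0, "wz": 0, "claw": -0.2}, {"tx": 0, "ty": 0, "tz": 0, "wx": -7, "wy": 0, "wz": 0, "claw": -0.2}, {"tx": 0, "ty": 0, "tz": 0, "wx": -7, "wy": 0, "wz": 0, "claw": -0.2}, {"tx": 0, "ty": 0, "tz": 0, "wx": -7, "wy": 0, "wz": 0, "claw": -0.2}, {"tx": 0, "ty": 0, "tz": 0, "wx": -7, "wy": 0, "wz": 0, "claw": -0.2}, {"tx": 0, "ty": 0, "tz": 0, "wx": -7, "wy": 0, "wz": 0, "claw": -0.2}, {"tx": 0, "ty": 0, "tz": 0, "wx": -7, "wy": 0, "wz": 0, "claw": -0.2}, {"tx": 0, "ty": 0, "tz": 0, "wx": 0, "wy": 0, "wz": 0, "claw": -0.2}]}}

```text
t: 5.2
position: [0.6422, -0.0057, 0.269]
eef_rot: [-0.524, 1.488, 0.508]
force: [-0.2, -0.0, -0.4]
gripper_width: 0.6
```

Run:
```python
from h import *
s,M=st();p=np.array(s['position'])
c=snap('side','s2')
go2([.641,-.0015,.2255])
for k in(-.027,0,.027):print(k,proj(c,p+M[:,1]*k),proj(c,p+M[:,1]*k-.08*M[:,0]))
f=c['frame'];cv2.imwrite('pics/c5.png',np.clip(cv2.resize(f[150:270,290:450],(800,600),interpolation=2)[:,:,::-1]*1.8,0,255))
```

```text
5.2 [ 0.6422 -0.0057  0.269 ] 
 [[ 0.022 -0.614  0.789]
 [-0.003  0.789  0.614]
 [-1.    -0.016  0.015]] [-0.2 -0.  -0.4] [ 0.11 -0.13  0.  ] 0.599891759076728 [-6.100e-02  2.210e-01  9.420e-01 -2.000e-03  1.957e+00 -2.294e+00]
5.25 [ 0.6423 -0.0057  0.2693] 
 [[ 0.023 -0.609  0.793]
 [-0.003  0.793  0.61 ]
 [-1.    -0.016  0.016]] [0.3 0.1 0.9] [ 0.09 -0.07 -0.01] 0.6001067588457235 [-6.100e-02  2.210e-01  9.410e-01 -2.000e-03  1.956e+00 -2.288e+00]
t cm [4.38 0.48 0.08] w deg [0.01 0.92 0.93] after-turn t [4.38 0.41 0.15] yaw 127.55038817948947
-0.027 [382.9225462  225.95165979] [385.87265426 183.51964986]
0 [369.26842198 220.65001778] [371.24518129 178.73950619]
0.027 [356.13260103 215.54962327] [357.20931459 174.15269482][ WARN:0@11.902] global loadsave.cpp:1063 imwrite_ Unsupported depth image for selected encoder is fallbacked to CV_8U.
```

View pics/c5.png

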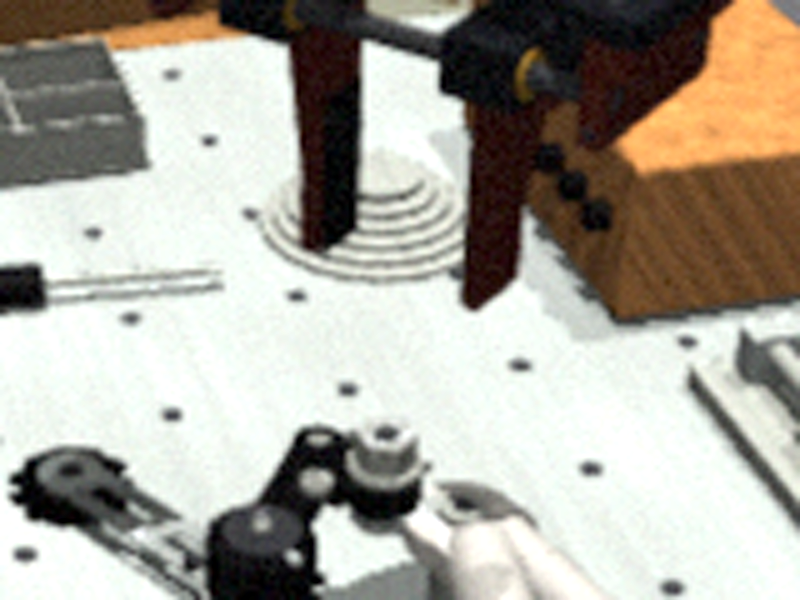

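The fingertips appear at about (388,211) and (354,200), roughly 15 px above where the reported pose puts them. The right side image shows the bolt hexagon clearly at (367,237). I'll use the top camera to tell a height offset from a sideways one.

Run:
```python
from h import *
c=snap('top','t2');s,M=st();p=np.array(s['position'])
for h in(0,.08,.15):
  for k in(-.089,.0,.089):print(h,k,proj(c,p+M[:,1]*k-h*M[:,0]))
f=c['frame'];g=f[140:290,270:470,::-1]
cv2.imwrite('pics/c6.png',cv2.convertScaleAbs(cv2.resize(g,(800,600),interpolation=2),alpha=1.8))
```

```text
5.3 [ 0.6423 -0.0056  0.269 ] 
 [[ 0.022 -0.608  0.794]
 [-0.003  0.794  0.608]
 [-1.    -0.016  0.016]] [-0.1  0.1 -0.7] [ 0.07 -0.08 -0.01] 0.6000677593817252 [-6.100e-02  2.210e-01  9.420e-01 -2.000e-03  1.956e+00 -2.286e+00]
0 -0.089 [408.41257792 177.38967876]
0 0.0 [372.36677857 203.3673313 ]
0 0.089 [335.89475636 229.6521561 ]
0.08 -0.089 [415.87986847 166.83245558]
0.08 0.0 [377.06209274 194.77502964]
0.08 0.089 [337.74918761 223.07401747]
0.15 -0.089 [423.43539815 156.15048031]
0.15 0.0 [381.81726035 186.07319775]
0.15 0.089 [339.62900782 216.40581777]
```

View pics/c6.png

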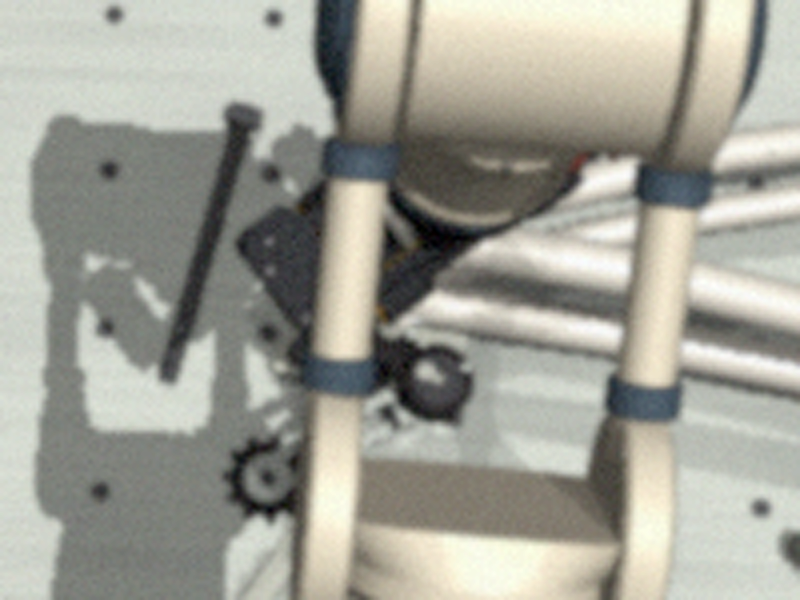

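The top view shows the body's end edge running from (329,200) to (345,221). The columns match and the rows run high, so the gripper really is about 3 cm higher than reported, with no sideways error. I'll descend in steps and check with the side camera.

{"op": "send_rows", "data": {"steps": [{"tx": 1.2, "ty": 0.45, "tz": 0.1, "wx": 0, "wy": 0.9, "wz": 0.9, "claw": -0.3}, {"tx": 1.2, "ty": 0, "tz": 0, "wx": 0, "wy": 0, "wz": 0, "claw": -0.3}, {"tx": 0.5, "ty": 0, "tz": 0, "wx": 0, "wy": 0, "wz": 0, "claw": -0.3}, {"tx": 0, "ty": 0, "tz": 0, "wx": 0, "wy": 0, "wz": 0, "claw": -0.3}]}}

```text
t: 5.63
position: [0.6405, -0.001, 0.2388]
eef_rot: [-0.502, 1.513, 0.503]
force: [-0.5, -0.3, -0.8]
gripper_width: 0.652
```

Run:
```python
from h import *
s,M=st();p=np.array(s['position'])
c=snap('side','s3')
go2([.641,-.0015,.2255])
w=s['gripper_width']*.044
for dz in(0,.03):
  for k in(-1,1):print(dz,k,[np.round(5*(proj(c,p+[0,0,dz]+M[:,1]*k*w+M[:,2]*e)-[290,150])) for e in(-.01,.01)])
f=c['frame'];cv2.imwrite('pics/c7.png',cv2.convertScaleAbs(cv2.resize(f[150:270,290:450],(800,600),interpolation=2)[:,:,::-1],alpha=1.8))
```

```text
5.6333 [ 0.6405 -0.001   0.2388] 
 [[-0.002 -0.599  0.801]
 [ 0.001  0.801  0.599]
 [-1.     0.001 -0.001]] [-0.5 -0.3 -0.8] [ 0.03 -0.09 -0.02] 0.6524285657390758 [-0.055  0.224  0.993  0.     1.926 -2.267]
5.6833 [ 0.6405 -0.001   0.2391] 
 [[-0.002 -0.599  0.801]
 [ 0.001  0.801  0.599]
 [-1.     0.001 -0.001]] [ 0.5  0.  -0.1] [ 0.08 -0.11 -0.01] 0.650117229249356 [-0.055  0.224  0.993  0.     1.927 -2.268]
t cm [ 1.36 -0.07  0.02] w deg [ 0.   -0.05 -0.08] after-turn t [ 1.36 -0.07  0.02] yaw 126.7831919953885
0 -1 [array([435., 463.]), array([467., 437.])]
0 1 [array([298., 402.]), array([332., 378.])]
0.03 -1 [array([441., 390.]), array([474., 364.])]
0.03 1 [array([302., 331.]), array([335., 307.])]
```

View pics/c7.png

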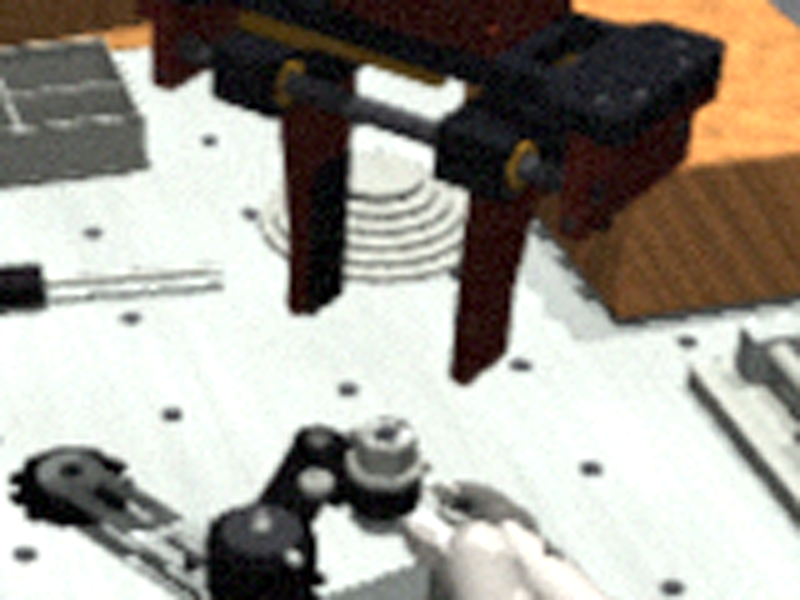

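The left finger's inner bottom edge is at crop (308,312)–(345,290) and the right finger's inner corner is at (455,378). That puts the tips about 36 mm above the reported z, with a sideways error of about 3 mm. I'll keep descending.

{"op": "send_rows", "data": {"steps": [{"tx": 1.2, "ty": 0, "tz": 0, "wx": 0, "wy": 0, "wz": 0, "claw": -0.3}, {"tx": 1.2, "ty": 0, "tz": 0, "wx": 0, "wy": 0, "wz": 0, "claw": -0.3}, {"tx": 0.5, "ty": 0, "tz": 0, "wx": 0, "wy": 0, "wz": 0, "claw": -0.3}, {"tx": 0, "ty": 0, "tz": 0, "wx": 0, "wy": 0, "wz": 0, "claw": -0.3}, {"tx": 0, "ty": 0, "tz": 0, "wx": 0, "wy": 0, "wz": 0, "claw": -0.3}]}}

```text
t: 6.1
position: [0.6403, -0.0007, 0.209]
eef_rot: [-0.499, 1.514, 0.501]
force: [-0.7, 0.1, -0.4]
gripper_width: 0.649
```

Run:
```python
from h import *
s,M=st();p=np.array(s['position'])
c=snap('side','s4')
go2([.641,-.0015,.1895])
w=s['gripper_width']*.044
for dz in(.03,.036):
  for k in(-1,1):print(dz,k,[np.round(5*(proj(c,p+[0,0,dz]+M[:,1]*k*w+M[:,2]*e)-[290,150])) for e in(-.01,.01)])
f=c['frame'];cv2.imwrite('pics/c8.png',cv2.convertScaleAbs(cv2.resize(f[180:255,330:430],(800,600),interpolation=2)[:,:,::-1],alpha=1.8))
```

```text
6.1 [ 0.6403 -0.0007  0.209 ] 
 [[-0.002 -0.596  0.803]
 [ 0.001  0.803  0.596]
 [-1.     0.002 -0.001]] [-0.7  0.1 -0.4] [ 0.06 -0.13 -0.01] 0.6494701020299675 [-5.500e-02  2.110e-01  1.061e+00  1.000e-03  1.872e+00 -2.264e+00]
6.15 [ 0.6404 -0.0008  0.2091] 
 [[-0.002 -0.596  0.803]
 [ 0.001  0.803  0.596]
 [-1.     0.002 -0.001]] [-0.4 -1.2 -0.1] [ 0.08 -0.1   0.07] 0.6510110868400654 [-5.500e-02  2.110e-01  1.061e+00  1.000e-03  1.872e+00 -2.264e+00]
t cm [ 1.96 -0.1   0.01] w deg [ 0.   -0.07 -0.1 ] after-turn t [ 1.96 -0.1   0.01] yaw 126.61277798475317
0.03 -1 [array([434., 462.]), array([466., 436.])]
0.03 1 [array([298., 401.]), array([332., 377.])]
0.036 -1 [array([435., 448.]), array([468., 422.])]
0.036 1 [array([299., 387.]), array([332., 363.])]
```

View pics/c8.png

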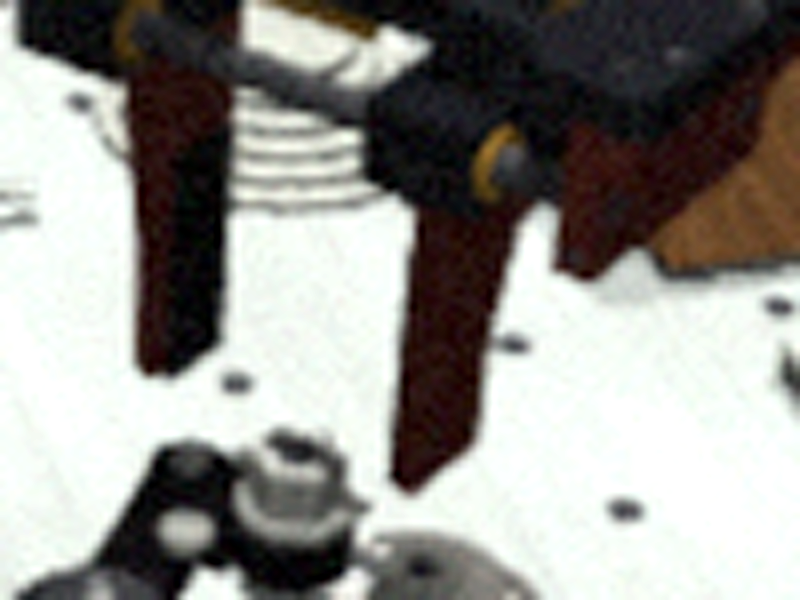

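The left inner edge and right inner corner now agree with a 36 mm height offset, with an x offset of about 2–3 mm. Next I'll lower to the hexagon and close gently.

{"op": "send_rows", "data": {"steps": [{"tx": 0.9, "ty": 0.1, "tz": -0.15, "wx": 0, "wy": 0, "wz": 0, "claw": -0.3}, {"tx": 0.8, "ty": 0, "tz": 0, "wx": 0, "wy": 0, "wz": 0, "claw": -0.3}, {"tx": 0, "ty": 0, "tz": 0, "wx": 0, "wy": 0, "wz": 0, "claw": -0.3}, {"tx": 0, "ty": 0, "tz": 0, "wx": 0, "wy": 0, "wz": 0, "claw": -0.3}]}}

```text
t: 6.48
position: [0.6393, -0.0009, 0.194]
eef_rot: [-0.5, 1.511, 0.5]
force: [-0.2, 0.6, -0.5]
gripper_width: 0.648
```

{"op": "send_rows", "data": {"grip_force": 5, "steps": [{"tx": 0, "ty": 0, "tz": 0, "wx": 0, "wy": 0, "wz": 0, "claw": 0.2}, {"tx": 0, "ty": 0, "tz": 0, "wx": 0, "wy": 0, "wz": 0, "claw": 0.4}, {"tx": 0, "ty": 0, "tz": 0, "wx": 0, "wy": 0, "wz": 0, "claw": 1}, {"tx": 0, "ty": 0, "tz": 0, "wx": 0, "wy": 0, "wz": 0, "claw": 1}, {"tx": 0, "ty": 0, "tz": 0, "wx": 0, "wy": 0, "wz": 0, "claw": 1}, {"tx": 0, "ty": 0, "tz": 0, "wx": 0, "wy": 0, "wz": 0, "claw": 1}]}}

```text
t: 6.98
position: [0.6403, -0.0013, 0.1963]
eef_rot: [-0.501, 1.508, 0.498]
force: [5.2, -7.1, -1.9]
gripper_width: 0.235
```

Run:
```python
from h import *
go2([.641,-.0015,.1895])
f=snap('side','s5')['frame'];cv2.imwrite('pics/c9.png',cv2.convertScaleAbs(cv2.resize(f[180:255,330:430],(800,600),interpolation=2)[:,:,::-1],alpha=1.8))
```

```text
6.9833 [ 0.6403 -0.0013  0.1963] 
 [[ 0.005 -0.596  0.803]
 [-0.     0.803  0.596]
 [-1.    -0.003  0.004]] [ 5.2 -7.1 -1.9] [-1.29 -1.21  0.03] 0.234805021110807 [-0.055  0.199  1.098 -0.     1.84  -2.264]
t cm [ 0.68 -0.06  0.05] w deg [0.   0.22 0.19] after-turn t [ 0.68 -0.06  0.05] yaw 126.56408538955493
```

{"op": "send_rows", "data": {"grip_force": 8, "steps": [{"tx": 0, "ty": 0, "tz": 0, "wx": 0, "wy": 0, "wz": 0, "claw": 0.1}, {"tx": 0, "ty": -0.1, "tz": 0, "wx": 0, "wy": 0, "wz": 0, "claw": 0.1}, {"tx": 0.5, "ty": 0, "tz": 0, "wx": 0, "wy": 0, "wz": 0, "claw": 0.1}, {"tx": 0.2, "ty": 0, "tz": 0, "wx": 0, "wy": 0, "wz": 0, "claw": 0.1}, {"tx": 0, "ty": 0, "tz": 0, "wx": 0, "wy": 0, "wz": 0, "claw": 0.1}]}}

```text
t: 7.45
position: [0.6416, -0.0031, 0.1887]
eef_rot: [-0.501, 1.507, 0.496]
force: [-0.7, 0.0, -0.7]
gripper_width: 0.452
```

Run:
```python
from h import *
go2([.6398,-.002,.1895])
```

```text
7.45 [ 0.6416 -0.0031  0.1887] 
 [[ 0.007 -0.595  0.804]
 [-0.001  0.804  0.595]
 [-1.    -0.005  0.004]] [-0.7  0.  -0.7] [ 0.11 -0.12  0.03] 0.45194916813121966 [-5.700e-02  1.990e-01  1.111e+00 -1.000e-03  1.825e+00 -2.265e+00]
t cm [-0.08  0.2  -0.08] w deg [0.   0.25 0.29] after-turn t [-0.08  0.2  -0.08] yaw 126.50714192285648
```

{"op": "send_rows", "data": {"grip_force": 10, "steps": [{"tx": 0, "ty": 0, "tz": -0.05, "wx": 0, "wy": 0.2, "wz": 0.3, "claw": 1}, {"tx": 0, "ty": 0, "tz": 0, "wx": 0, "wy": 0, "wz": 0, "claw": 1}, {"tx": 0, "ty": 0, "tz": 0, "wx": 0, "wy": 0, "wz": 0, "claw": 1}, {"tx": 0, "ty": 0, "tz": 0, "wx": 0, "wy": 0, "wz": 0, "claw": 1}, {"tx": 0, "ty": 0, "tz": 0, "wx": 0, "wy": 0, "wz": 0, "claw": 1}, {"tx": 0, "ty": 0, "tz": 0, "wx": 0, "wy": 0, "wz": 0, "claw": 1}]}}

```text
t: 7.95
position: [0.6403, -0.0025, 0.188]
eef_rot: [-0.497, 1.514, 0.502]
force: [-0.1, 0.3, -0.3]
gripper_width: 0.212
```

Run:
```python
from h import *
go2([.6398,-.002,.1895])
f=snap('side','s5')['frame'];cv2.imwrite('pics/c9.png',cv2.convertScaleAbs(cv2.resize(f[180:255,330:430],(800,600),interpolation=2)[:,:,::-1],alpha=1.8))
```

```text
7.95 [ 0.6403 -0.0025  0.188 ] 
 [[-0.003 -0.596  0.803]
 [ 0.002  0.803  0.596]
 [-1.     0.003 -0.001]] [-0.1  0.3 -0.3] [ 0.13 -0.06 -0.03] 0.21218817553897126 [-5.800e-02  2.050e-01  1.105e+00  2.000e-03  1.834e+00 -2.266e+00]
t cm [-0.15  0.07 -0.01] w deg [ 0.   -0.05 -0.19] after-turn t [-0.15  0.07 -0.01] yaw 126.5565994188107
```

View pics/c9.png

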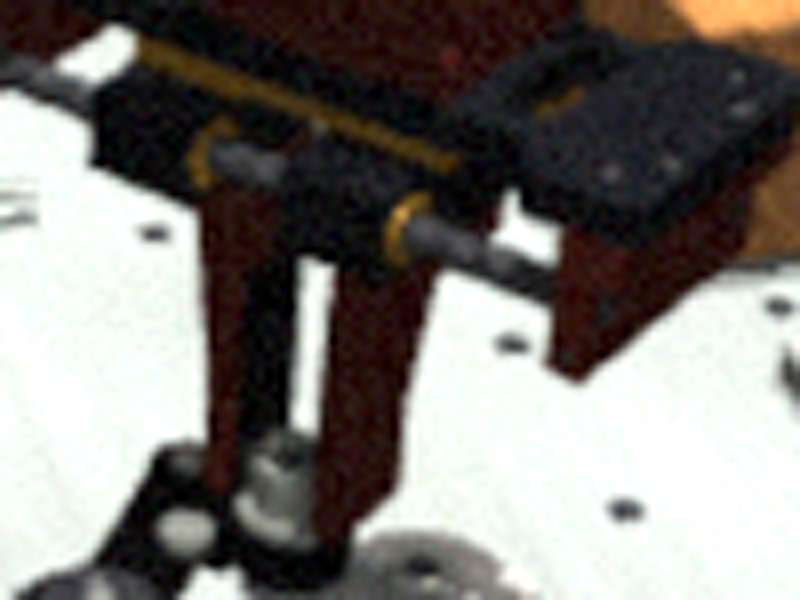

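The fingers sit on either side of the hexagon around crop (280,490). The opening is 18.7 mm, which matches the 19 mm flats, and side forces are near zero. Now I'll turn clockwise.

{"op": "send_rows", "data": {"grip_force": 20, "steps": [{"tx": 0, "ty": 0, "tz": 0, "wx": 0, "wy": 0, "wz": 0, "claw": 1}, {"tx": 0, "ty": 0, "tz": 0, "wx": 0, "wy": 0, "wz": 0, "claw": 1}, {"tx": 0, "ty": 0, "tz": 0, "wx": 6, "wy": 0, "wz": 0, "claw": 1}, {"tx": 0, "ty": 0, "tz": 0, "wx": 6, "wy": 0, "wz": 0, "claw": 1}, {"tx": 0, "ty": 0, "tz": 0, "wx": 6, "wy": 0, "wz": 0, "claw": 1}, {"tx": 0, "ty": 0, "tz": 0, "wx": 6, "wy": 0, "wz": 0, "claw": 1}]}}

```text
t: 8.5
position: [0.6405, -0.0031, 0.188]
eef_rot: [-0.16, 1.567, 0.162]
force: [-0.5, 0.0, -0.7]
gripper_width: 0.212
```

Run:
```python
from h import *
go2([.6403,-.0025,.188])
```

```text
8.5 [ 0.6405 -0.0031  0.188 ] 
 [[-0.002 -0.203  0.979]
 [ 0.001  0.979  0.203]
 [-1.     0.002 -0.002]] [-0.5  0.  -0.7] [ 0.07 -0.09  0.06] 0.21174601422912073 [-5.800e-02  2.050e-01  1.105e+00  1.000e-03  1.834e+00 -1.834e+00]
t cm [-0.    0.06 -0.01] w deg [ 0.   -0.1  -0.09] after-turn t [-0.    0.06 -0.01] yaw 101.71856691470616
```

{"op": "send_rows", "data": {"steps": [{"tx": 0, "ty": 0, "tz": 0, "wx": 6, "wy": 0, "wz": 0, "claw": 1}, {"tx": 0, "ty": 0, "tz": 0, "wx": 6, "wy": 0, "wz": 0, "claw": 1}, {"tx": 0, "ty": 0, "tz": 0, "wx": 6, "wy": 0, "wz": 0, "claw": 1}, {"tx": 0, "ty": 0, "tz": 0, "wx": 6, "wy": 0, "wz": 0, "claw": 1}, {"tx": 0, "ty": 0, "tz": 0, "wx": 6, "wy": 0, "wz": 0, "claw": 1}, {"tx": 0, "ty": 0, "tz": 0, "wx": 6, "wy": 0, "wz": 0, "claw": 1}, {"tx": 0, "ty": 0, "tz": 0, "wx": 6, "wy": 0, "wz": 0, "claw": 1}, {"tx": 0, "ty": 0, "tz": 0, "wx": 6, "wy": 0, "wz": 0, "claw": 1}]}}

```text
t: 9.17
position: [0.6402, -0.0043, 0.188]
eef_rot: [0.529, 1.507, -0.531]
force: [-2.2, 0.4, -0.8]
gripper_width: 0.217
```

Run:
```python
from h import *
go2([.6403,-.0025,.188])
```

```text
9.1667 [ 0.6402 -0.0043  0.188 ] 
 [[-0.003  0.626  0.78 ]
 [-0.001  0.78  -0.626]
 [-1.    -0.002 -0.002]] [-2.2  0.4 -0.8] [0.06 0.03 0.03] 0.21679097467293262 [-5.900e-02  2.050e-01  1.105e+00 -1.000e-03  1.834e+00 -9.540e-01]
t cm [-0.    0.14 -0.1 ] w deg [-0.   -0.1   0.12] after-turn t [-0.    0.14 -0.1 ] yaw 51.23577237110619
```

{"op": "send_rows", "data": {"grip_force": 25, "steps": [{"tx": 0, "ty": 0, "tz": 0, "wx": 0, "wy": 0, "wz": 0, "claw": 1}, {"tx": 0, "ty": 0, "tz": 0, "wx": 5, "wy": 0, "wz": 0, "claw": 1}, {"tx": 0, "ty": 0, "tz": 0, "wx": 5, "wy": 0, "wz": 0, "claw": 1}, {"tx": 0, "ty": 0, "tz": 0, "wx": 5, "wy": 0, "wz": 0, "claw": 1}, {"tx": 0, "ty": 0, "tz": 0, "wx": 5, "wy": 0, "wz": 0, "claw": 1}]}}

```text
t: 9.58
position: [0.6398, -0.0046, 0.188]
eef_rot: [0.799, 1.421, -0.803]
force: [-1.0, 0.2, -0.2]
gripper_width: 0.213
```

Run:
```python
from h import *
go2([.6403,-.0025,.188])
```

```text
9.5833 [ 0.6398 -0.0046  0.188 ] 
 [[-0.003  0.856  0.516]
 [-0.001  0.516 -0.856]
 [-1.    -0.003 -0.001]] [-1.   0.2 -0.2] [0.05 0.02 0.06] 0.21265215137465107 [-6.000e-02  2.040e-01  1.106e+00 -1.000e-03  1.835e+00 -6.020e-01]
t cm [-0.    0.15 -0.16] w deg [-0.   -0.06  0.19] after-turn t [-0.    0.15 -0.16] yaw 31.08015768194211
```

{"op": "send_rows", "data": {"steps": [{"tx": 0, "ty": 0, "tz": 0, "wx": 5, "wy": 0, "wz": 0, "claw": 1}, {"tx": 0, "ty": 0, "tz": 0, "wx": 5, "wy": 0, "wz": 0, "claw": 1}, {"tx": 0, "ty": 0, "tz": 0, "wx": 5, "wy": 0, "wz": 0, "claw": 1}]}}

```text
t: 9.83
position: [0.6395, -0.0048, 0.188]
eef_rot: [0.999, 1.331, -1.005]
force: [-0.9, 0.1, 0.2]
gripper_width: 0.215
```

Run:
```python
from h import *
go2([.6403,-.0025,.188])
```

```text
9.8333 [ 0.6395 -0.0048  0.188 ] 
 [[-0.004  0.961  0.275]
 [-0.001  0.275 -0.961]
 [-1.    -0.004 -0.   ]] [-0.9  0.1  0.2] [-0.01  0.    0.12] 0.21501774245031663 [-6.000e-02  2.040e-01  1.106e+00 -1.000e-03  1.835e+00 -3.390e-01]
t cm [-0.    0.14 -0.2 ] w deg [-0.   -0.01  0.25] after-turn t [-0.    0.14 -0.2 ] yaw 15.965519180139422
```

{"op": "send_rows", "data": {"steps": [{"tx": 0, "ty": 0, "tz": 0, "wx": 5, "wy": 0, "wz": 0, "claw": 1}, {"tx": 0, "ty": 0, "tz": 0, "wx": 5, "wy": 0, "wz": 0, "claw": 1}]}}

```text
t: 10.0
position: [0.6392, -0.0048, 0.188]
eef_rot: [1.13, 1.259, -1.137]
force: [-1.2, 0.9, -0.6]
gripper_width: 0.21
```

Run:
```python
from h import *
go2([.6403,-.0025,.188])
```

```text
10.0 [ 0.6392 -0.0048  0.188 ] 
 [[-0.005  0.995  0.103]
 [-0.001  0.103 -0.995]
 [-1.    -0.005  0.001]] [-1.2  0.9 -0.6] [0.03 0.06 0.08] 0.20985699239958377 [-6.000e-02  2.040e-01  1.106e+00 -1.000e-03  1.836e+00 -1.630e-01]
t cm [-0.    0.13 -0.22] w deg [0.   0.04 0.27] after-turn t [-0.    0.13 -0.22] yaw 5.89311703078916
```

{"op": "send_rows", "data": {"steps": [{"tx": 0, "ty": 0, "tz": 0, "wx": 5, "wy": 0, "wz": 0, "claw": 1}, {"tx": 0, "ty": 0, "tz": 0, "wx": 5, "wy": 0, "wz": 0, "claw": 1}]}}

```text
t: 10.17
position: [0.639, -0.0048, 0.188]
eef_rot: [1.259, 1.177, -1.267]
force: [0.2, 0.4, 0.6]
gripper_width: 0.213
```

Run:
```python
from h import *
go2([.6403,-.0025,.188])
```

```text
10.1667 [ 0.639  -0.0048  0.188 ] 
 [[-0.005  0.997 -0.073]
 [-0.001 -0.073 -0.997]
 [-1.    -0.005  0.001]] [0.2 0.4 0.6] [-0.01  0.02  0.04] 0.21259623312984033 [-6.000e-02  2.040e-01  1.106e+00 -1.000e-03  1.837e+00  1.300e-02]
t cm [-0.    0.12 -0.24] w deg [0.   0.08 0.29] after-turn t [ 0.    0.12 -0.24] yaw -4.1791988344191795
```

{"op": "send_rows", "data": {"steps": [{"tx": 0, "ty": 0, "tz": 0, "wx": 5, "wy": 0, "wz": 0, "claw": 1}, {"tx": 0, "ty": 0, "tz": 0, "wx": 5, "wy": 0, "wz": 0, "claw": 1}]}}

```text
t: 10.33
position: [0.6386, -0.0049, 0.188]
eef_rot: [1.386, 1.084, -1.395]
force: [-0.8, 3.4, 1.6]
gripper_width: 0.214
```

Run:
```python
from h import *
go2([.6403,-.0025,.188])
```

```text
10.3333 [ 0.6386 -0.0049  0.188 ] 
 [[-0.006  0.969 -0.246]
 [-0.001 -0.246 -0.969]
 [-1.    -0.005  0.003]] [-0.8  3.4  1.6] [0.74 0.03 0.28] 0.21353206626046364 [-0.06   0.204  1.106 -0.002  1.837  0.188]
t cm [-0.    0.1  -0.27] w deg [0.   0.15 0.31] after-turn t [-0.    0.1  -0.27] yaw -14.242032216594966
```

{"op": "send_rows", "data": {"steps": [{"tx": 0, "ty": 0, "tz": 0, "wx": 5, "wy": 0, "wz": 0, "claw": 1}]}}

```text
t: 10.42
position: [0.6385, -0.0048, 0.188]
eef_rot: [1.448, 1.034, -1.458]
force: [0.7, 4.6, 0.3]
gripper_width: 0.212
```

Run:
```python
from h import *
go2([.6403,-.0025,.188])
```

```text
10.4167 [ 0.6385 -0.0048  0.188 ] 
 [[-0.006  0.944 -0.33 ]
 [-0.001 -0.33  -0.944]
 [-1.    -0.005  0.003]] [0.7 4.6 0.3] [ 0.9  -0.1   0.39] 0.21169224560657487 [-0.06   0.204  1.107 -0.002  1.837  0.276]
t cm [-0.    0.09 -0.28] w deg [0.   0.18 0.31] after-turn t [-0.    0.09 -0.28] yaw -19.24238319180845
```

{"op": "send_rows", "data": {"steps": [{"tx": 0, "ty": 0, "tz": 0, "wx": 4, "wy": 0, "wz": 0, "claw": 1}]}}

```text
t: 10.5
position: [0.6386, -0.0045, 0.1881]
eef_rot: [1.497, 0.992, -1.507]
force: [-2.2, -1.9, 0.5]
gripper_width: 0.22
```

Run:
```python
from h import *
go2([.6403,-.0025,.188])
```

```text
10.5 [ 0.6386 -0.0045  0.1881] 
 [[-0.006  0.919 -0.394]
 [-0.001 -0.394 -0.919]
 [-1.    -0.005  0.003]] [-2.2 -1.9  0.5] [-0.44  0.22  0.32] 0.22045985993827927 [-6.000e-02  2.040e-01  1.106e+00 -1.000e-03  1.837e+00  3.450e-01]
t cm [ 0.    0.08 -0.25] w deg [0.   0.17 0.3 ] after-turn t [ 0.01  0.08 -0.25] yaw -23.22946826004448
```

{"op": "send_rows", "data": {"steps": [{"tx": 0, "ty": 0, "tz": 0, "wx": 4, "wy": 0, "wz": 0, "claw": 1}]}}

```text
t: 10.58
position: [0.6386, -0.0042, 0.1881]
eef_rot: [1.545, 0.949, -1.555]
force: [0.9, 3.1, -0.3]
gripper_width: 0.225
```

Run:
```python
from h import *
go2([.6403,-.0025,.188])
```

```text
10.5833 [ 0.6386 -0.0042  0.1881] 
 [[-0.006  0.89  -0.457]
 [-0.    -0.457 -0.89 ]
 [-1.    -0.005  0.003]] [ 0.9  3.1 -0.3] [ 0.42 -0.22  0.35] 0.22539916736044543 [-5.900e-02  2.040e-01  1.106e+00 -1.000e-03  1.837e+00  4.150e-01]
t cm [ 0.01  0.08 -0.22] w deg [0.   0.16 0.29] after-turn t [ 0.01  0.08 -0.22] yaw -27.164435553196803
```

Near yaw −14° the torque rose from 0.06 to 0.35 N·m and levelled off, and the jaws began opening over the corners. The bolt is hard against its stop after about 140° of turning. I'll release, rise and go to the cage.

{"op": "send_rows", "data": {"steps": [{"tx": 0, "ty": 0, "tz": 0, "wx": 0, "wy": 0, "wz": 0, "claw": -0.1}, {"tx": 0, "ty": 0, "tz": 0, "wx": 0, "wy": 0, "wz": 0, "claw": -0.1}, {"tx": 0, "ty": 0, "tz": 0, "wx": 0, "wy": 0, "wz": 0, "claw": -0.1}, {"tx": -2, "ty": 0, "tz": 0, "wx": 0, "wy": 0, "wz": 0, "claw": -0.1}, {"tx": -3, "ty": 0, "tz": 0, "wx": 0, "wy": 0, "wz": 0, "claw": -0.1}, {"tx": 0, "ty": 0, "tz": 0, "wx": -7, "wy": 0, "wz": 0, "claw": -0.1}, {"tx": 0, "ty": 0, "tz": 0, "wx": -7, "wy": 0, "wz": 0, "claw": -0.1}, {"tx": 0, "ty": 0, "tz": 0, "wx": -7, "wy": 0, "wz": 0, "claw": -0.1}, {"tx": 0, "ty": 0, "tz": 0, "wx": -7, "wy": 0, "wz": 0, "claw": -0.1}, {"tx": 0, "ty": 0, "tz": 0, "wx": -7, "wy": 0, "wz": 0, "claw": -0.1}]}}

```text
t: 11.42
position: [0.6395, -0.0052, 0.2409]
eef_rot: [1.08, 1.287, -1.087]
force: [0.1, -1.3, 0.0]
gripper_width: 0.549
```

Run:
```python
from h import *
go2([.558,.029,.235],33)
```

```text
11.4167 [ 0.6395 -0.0052  0.2409] 
 [[-0.004  0.986  0.169]
 [-0.002  0.169 -0.986]
 [-1.    -0.004  0.001]] [ 0.1 -1.3  0. ] [ 0.   -0.09 -0.03] 0.549009213785762 [-0.06   0.225  0.988 -0.002  1.932 -0.231]
t cm [ 0.62 -7.45 -4.75] w deg [-2.326e+01  1.000e-02  2.400e-01] after-turn t [ 0.59 -4.97 -7.31] yaw 9.736936506625542
```

{"op": "send_rows", "data": {"steps": [{"tx": 0, "ty": 0, "tz": 0, "wx": -6, "wy": 0, "wz": 0, "claw": 0.05}, {"tx": 0, "ty": 0, "tz": 0, "wx": -6, "wy": 0, "wz": 0, "claw": 0.05}, {"tx": 0, "ty": 0, "tz": 0, "wx": -6, "wy": 0, "wz": 0, "claw": 0.05}, {"tx": 0, "ty": 0, "tz": 0, "wx": -5.3, "wy": 0, "wz": 0, "claw": 0.05}, {"tx": 0, "ty": -1.65, "tz": -2.45, "wx": 0, "wy": 0, "wz": 0, "claw": 0.05}, {"tx": 0, "ty": -1.65, "tz": -2.45, "wx": 0, "wy": 0, "wz": 0, "claw": 0.05}, {"tx": 0, "ty": -1.65, "tz": -2.45, "wx": 0, "wy": 0, "wz": 0, "claw": 0.05}, {"tx": 0, "ty": 0, "tz": 0, "wx": 0, "wy": 0, "wz": 0, "claw": 0.05}]}}

```text
t: 12.08
position: [0.5551, 0.0252, 0.236]
eef_rot: [0.733, 1.45, -0.744]
force: [-1.0, -0.0, -0.7]
gripper_width: 0.473
```

Run:
```python
from h import *
go2([.558,.029,.132],33)
c=snap('side','s6');s=robot.read_state();f=c['frame'].copy()
for q in [(.5588,.0311,.1923),(.592,-.0205,.22),(.641,-.0015,.234)]:
    u=proj(c,q);print(u);cv2.circle(f,tuple(int(round(v)) for v in u),1,(0,255,0),-1)
cv2.imwrite('pics/c10.png',cv2.convertScaleAbs(cv2.resize(f[150:270,270:430],(800,600),interpolation=2)[:,:,::-1],alpha=1.8))
```

```text
12.0833 [0.5551 0.0252 0.236 ] 
 [[-0.01   0.811  0.585]
 [-0.002  0.585 -0.811]
 [-1.    -0.01  -0.004]] [-1.  -0.  -0.7] [-0.07 -0.07  0.02] 0.4729231857909637 [-0.014 -0.003  1.241 -0.003  1.913 -0.64 ]
t cm [10.4   0.56 -0.1 ] w deg [ 2.84 -0.22  0.57] after-turn t [10.4   0.45 -0.16] yaw 35.83744603077938
[316.83592515 250.91939347]
[342.41211317 253.01999916]
[366.58345026 236.16582196]
```

View pics/c10.png

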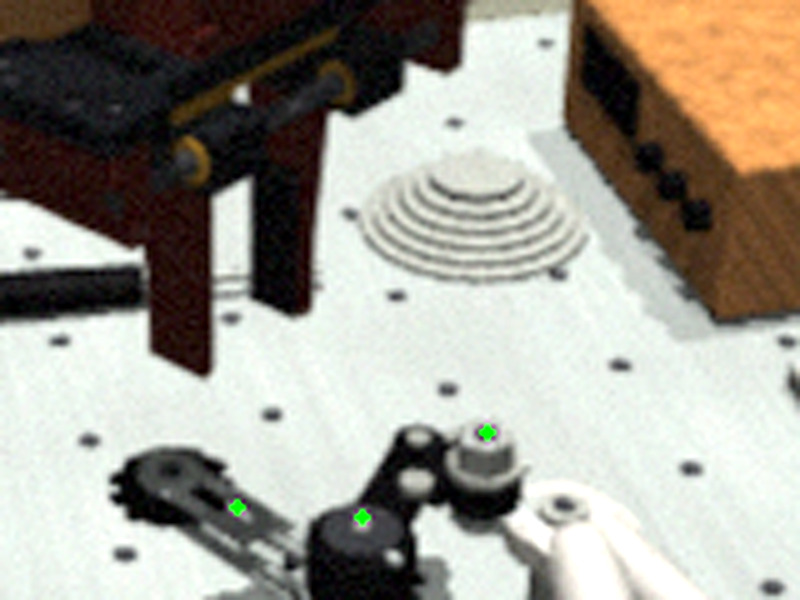

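The markers fall on the arm middle at crop (237,507), the knuckle at (362,517) and the bolt at (487,432), and the bolt head looks undisturbed. That's my last picture. I'll descend over the arm in stages, checking forces.

{"op": "send_rows", "data": {"steps": [{"tx": 0, "ty": 0.45, "tz": -0.15, "wx": 2.8, "wy": -0.2, "wz": 0.6, "claw": 0.05}, {"tx": 1.5, "ty": 0, "tz": 0, "wx": 0, "wy": 0, "wz": 0, "claw": 0.05}, {"tx": 1.5, "ty": 0, "tz": 0, "wx": 0, "wy": 0, "wz": 0, "claw": 0.05}, {"tx": 0, "ty": 0, "tz": 0, "wx": 0, "wy": 0, "wz": 0, "claw": 0.05}]}}

```text
t: 12.47
position: [0.5631, 0.0272, 0.2076]
eef_rot: [0.774, 1.42, -0.768]
force: [0.6, -0.9, -0.7]
gripper_width: 0.479
```

Run:
```python
from h import *
go2([.558,.029,.132],33)
```

```text
12.4667 [0.5631 0.0272 0.2076] 
 [[ 0.01   0.836  0.548]
 [-0.001  0.548 -0.836]
 [-1.     0.008  0.006]] [ 0.6 -0.9 -0.7] [-0.03 -0.1   0.01] 0.4785151582886141 [-1.100e-02 -1.200e-02  1.301e+00 -1.000e-03  1.843e+00 -5.920e-01]
t cm [ 7.56 -0.39 -0.48] w deg [ 0.24  0.36 -0.44] after-turn t [ 7.56 -0.33 -0.43] yaw 33.238815886253974
```

{"op": "send_rows", "data": {"steps": [{"tx": 0, "ty": -0.35, "tz": -0.45, "wx": 0.2, "wy": 0.3, "wz": -0.4, "claw": 0.05}, {"tx": 1.2, "ty": 0, "tz": 0, "wx": 0, "wy": 0, "wz": 0, "claw": 0.05}, {"tx": 1.2, "ty": 0, "tz": 0, "wx": 0, "wy": 0, "wz": 0, "claw": 0.05}, {"tx": 0, "ty": 0, "tz": 0, "wx": 0, "wy": 0, "wz": 0, "claw": 0.05}]}}

```text
t: 12.8
position: [0.5596, 0.0281, 0.1834]
eef_rot: [0.774, 1.426, -0.773]
force: [-0.0, -0.3, -0.8]
gripper_width: 0.478
```

Run:
```python
from h import *
go2([.558,.029,.132],33)
```

```text
12.8 [0.5596 0.0281 0.1834] 
 [[ 0.003  0.838  0.546]
 [-0.001  0.546 -0.838]
 [-1.     0.002  0.002]] [-0.  -0.3 -0.8] [ 0.01 -0.09 -0.01] 0.47783931246027317 [-1.000e-02 -2.000e-02  1.352e+00 -1.000e-03  1.807e+00 -5.880e-01]
t cm [ 5.14 -0.09 -0.17] w deg [ 0.11  0.13 -0.1 ] after-turn t [ 5.14 -0.08 -0.16] yaw 33.110408848191526
```

{"op": "send_rows", "data": {"steps": [{"tx": 1.0, "ty": -0.1, "tz": -0.15, "wx": 0, "wy": 0, "wz": 0, "claw": 0.05}, {"tx": 0.8, "ty": 0, "tz": 0, "wx": 0, "wy": 0, "wz": 0, "claw": 0.05}, {"tx": 0.6, "ty": 0, "tz": 0, "wx": 0, "wy": 0, "wz": 0, "claw": 0.05}]}}

```text
t: 13.05
position: [0.5588, 0.0285, 0.1591]
eef_rot: [0.774, 1.424, -0.772]
force: [-0.2, 0.2, -0.1]
gripper_width: 0.477
```

{"op": "send_rows", "data": {"steps": [{"tx": 0.8, "ty": 0, "tz": 0, "wx": 0, "wy": 0, "wz": 0, "claw": 0.05}, {"tx": 0.8, "ty": 0, "tz": 0, "wx": 0, "wy": 0, "wz": 0, "claw": 0.05}, {"tx": 0.6, "ty": 0, "tz": 0, "wx": 0, "wy": 0, "wz": 0, "claw": 0.05}, {"tx": 0, "ty": 0, "tz": 0, "wx": 0, "wy": 0, "wz": 0, "claw": 0.05}]}}

```text
t: 13.38
position: [0.5584, 0.0284, 0.1334]
eef_rot: [0.773, 1.426, -0.773]
force: [0.2, 0.2, 0.2]
gripper_width: 0.469
```

Run:
```python
from h import *
go2([.558,.029,.132],33)
```

```text
13.3833 [0.5584 0.0284 0.1334] 
 [[ 0.003  0.837  0.547]
 [-0.001  0.547 -0.837]
 [-1.     0.002  0.002]] [0.2 0.2 0.2] [-0.08 -0.13  0.01] 0.4693498260958909 [-9.000e-03 -2.600e-02  1.446e+00 -1.000e-03  1.719e+00 -5.880e-01]
t cm [ 0.14 -0.   -0.07] w deg [ 0.14  0.14 -0.09] after-turn t [ 0.14 -0.   -0.07] yaw 33.14306418438914
```

No contact on the way down. Closing on the arm.

{"op": "send_rows", "data": {"grip_force": 15, "steps": [{"tx": 0, "ty": 0, "tz": 0, "wx": 0, "wy": 0, "wz": 0, "claw": 0.3}, {"tx": 0, "ty": 0, "tz": 0, "wx": 0, "wy": 0, "wz": 0, "claw": 0.5}, {"tx": 0, "ty": 0, "tz": 0, "wx": 0, "wy": 0, "wz": 0, "claw": 1}, {"tx": 0, "ty": 0, "tz": 0, "wx": 0, "wy": 0, "wz": 0, "claw": 1}, {"tx": 0, "ty": 0, "tz": 0, "wx": 0, "wy": 0, "wz": 0, "claw": 1}, {"tx": 0, "ty": 0, "tz": 0, "wx": 0, "wy": 0, "wz": 0, "claw": 1}]}}

```text
t: 13.88
position: [0.5556, 0.0267, 0.1331]
eef_rot: [0.771, 1.43, -0.78]
force: [-0.4, 0.3, -1.9]
gripper_width: 0.253
```

Run:
```python
from h import *
go2([.558,.029,.132],33)
```

```text
13.8833 [0.5556 0.0267 0.1331] 
 [[-0.004  0.839  0.545]
 [-0.004  0.545 -0.839]
 [-1.    -0.006  0.001]] [-0.4  0.3 -1.9] [ 0.01 -0.18 -0.23] 0.2534818556723043 [-0.01  -0.026  1.447 -0.004  1.725 -0.587]
t cm [ 0.1   0.32 -0.06] w deg [0.01 0.06 0.33] after-turn t [ 0.11  0.32 -0.06] yaw 33.00799211161155
```

The opening is 22.3 mm, which matches the 22 mm arm, so it is gripped. I'll swing it forward along the arc.

{"op": "send_rows", "data": {"grip_force": 25, "steps": [{"tx": 0, "ty": 0, "tz": 0, "wx": 0, "wy": 0, "wz": 0.3, "claw": 1}, {"tx": 0, "ty": -0.43, "tz": 0.015, "wx": -4, "wy": 0, "wz": 0, "claw": 1}, {"tx": 0, "ty": -0.43, "tz": 0.015, "wx": -4, "wy": 0, "wz": 0, "claw": 1}, {"tx": 0, "ty": -0.43, "tz": 0.015, "wx": -4, "wy": 0, "wz": 0, "claw": 1}, {"tx": 0, "ty": -0.43, "tz": 0.015, "wx": -4, "wy": 0, "wz": 0, "claw": 1}, {"tx": 0, "ty": -0.43, "tz": 0.015, "wx": -4, "wy": 0, "wz": 0, "claw": 1}]}}

```text
t: 14.38
position: [0.5392, 0.0128, 0.1331]
eef_rot: [0.496, 1.514, -0.495]
force: [-0.3, -0.2, -1.0]
gripper_width: 0.247
```

```bash
cat >> h.py <<'E'
def cage():
    s,M=st();d=np.array(s['position'])[:2]-[.591,-.0225]
    F=M.T@np.array(s['force'])
    print('r',np.hypot(*d),'ang',np.degrees(np.arctan2(d[1],d[0])),'jaw',np.degrees(np.arctan2(M[1,1],M[0,1])),'Ftool',F.round(1),'tilt',M[:2,0])
E
python3 -c "
from h import *
cage()"
```

```text
14.3833 [0.5392 0.0128 0.1331] 
 [[-0.     0.591  0.806]
 [ 0.001  0.806 -0.591]
 [-1.     0.    -0.001]] [-0.3 -0.2 -1. ] [-0.09  0.03 -0.43] 0.2471598258561753 [-4.000e-02 -7.600e-02  1.495e+00  1.000e-03  1.723e+00 -9.780e-01]
r 0.06264714240409257 ang 145.75603296950553 jaw 53.74251861003306 Ftool [ 1.  -0.4 -0.1] tilt [-0.00035924  0.00063983]
```

{"op": "send_rows", "data": {"grip_force": 45, "steps": [{"tx": 0, "ty": -0.45, "tz": 0.015, "wx": -4, "wy": 0, "wz": 0, "claw": 1}, {"tx": 0, "ty": -0.45, "tz": 0.015, "wx": -4, "wy": 0, "wz": 0, "claw": 1}, {"tx": 0, "ty": -0.45, "tz": 0.015, "wx": -4, "wy": 0, "wz": 0, "claw": 1}, {"tx": 0, "ty": -0.45, "tz": 0.015, "wx": -4, "wy": 0, "wz": 0, "claw": 1}, {"tx": 0, "ty": -0.45, "tz": 0.015, "wx": -4, "wy": 0, "wz": 0, "claw": 1}, {"tx": 0, "ty": -0.45, "tz": 0.015, "wx": -4, "wy": 0, "wz": 0, "claw": 1}]}}

```text
t: 14.88
position: [0.5267, -0.012, 0.1331]
eef_rot: [0.154, 1.566, -0.151]
force: [-0.9, 1.0, -2.3]
gripper_width: 0.248
```

```bash
python3 -c "
from h import *
cage()"
```

```text
14.8833 [ 0.5267 -0.012   0.1331] 
 [[-0.001  0.193  0.981]
 [ 0.002  0.981 -0.193]
 [-1.     0.002 -0.001]] [-0.9  1.  -2.3] [-0.01 -0.05 -0.42] 0.2477193098191036 [-0.089 -0.109  1.526  0.002  1.726 -1.466]
r 0.06514583425513262 ang 170.71383941658678 jaw 78.89583663121118 Ftool [ 2.3  0.8 -1.1] tilt [-0.00078996  0.00215892]
```

{"op": "send_rows", "data": {"steps": [{"tx": 0, "ty": -0.44, "tz": 0.025, "wx": -4, "wy": 0, "wz": 0, "claw": 1}, {"tx": 0, "ty": -0.44, "tz": 0.025, "wx": -4, "wy": 0, "wz": 0, "claw": 1}, {"tx": 0, "ty": -0.44, "tz": 0.025, "wx": -4, "wy": 0, "wz": 0, "claw": 1}, {"tx": 0, "ty": -0.44, "tz": 0.025, "wx": -4, "wy": 0, "wz": 0, "claw": 1}, {"tx": 0, "ty": -0.44, "tz": 0.025, "wx": -4, "wy": 0, "wz": 0, "claw": 1}, {"tx": 0, "ty": -0.44, "tz": 0.025, "wx": -4, "wy": 0, "wz": 0, "claw": 1}]}}

```text
t: 15.38
position: [0.5259, -0.0389, 0.1331]
eef_rot: [-0.189, 1.565, 0.195]
force: [-1.1, 0.6, -2.2]
gripper_width: 0.243
```

```bash
python3 -c "
from h import *
cage()"
```

```text
15.3833 [ 0.5259 -0.0389  0.1331] 
 [[-0.003 -0.242  0.97 ]
 [ 0.003  0.97   0.242]
 [-1.     0.004 -0.002]] [-1.1  0.6 -2.2] [-0.05 -0.04 -0.48] 0.24301016113987342 [-0.14  -0.106  1.523  0.003  1.728 -1.955]
r 0.06710155897181147 ang -165.85209243296913 jaw 103.9926544472239 Ftool [ 2.2  0.8 -0.9] tilt [-0.00288821  0.0031999 ]
```

{"op": "send_rows", "data": {"steps": [{"tx": 0, "ty": -0.33, "tz": 0.03, "wx": -3, "wy": 0, "wz": 0, "claw": 1}, {"tx": 0, "ty": -0.33, "tz": 0.03, "wx": -3, "wy": 0, "wz": 0, "claw": 1}, {"tx": 0, "ty": -0.22, "tz": 0.01, "wx": -2, "wy": 0, "wz": 0, "claw": 1}]}}

```text
t: 15.63
position: [0.5283, -0.0478, 0.1331]
eef_rot: [-0.304, 1.552, 0.31]
force: [-1.7, 1.0, -1.5]
gripper_width: 0.246
```

```bash
python3 -c "
from h import *
cage()"
```

```text
15.6333 [ 0.5283 -0.0478  0.1331] 
 [[-0.004 -0.381  0.924]
 [ 0.004  0.924  0.381]
 [-1.     0.005 -0.003]] [-1.7  1.  -1.5] [ 0.03 -0.08 -0.51] 0.2456512841460246 [-0.156 -0.096  1.514  0.003  1.728 -2.118]
r 0.06763824297427327 ang -158.02659977657262 jaw 112.4065239989517 Ftool [ 1.5  1.6 -1.2] tilt [-0.0042053   0.00353081]
```

{"op": "send_rows", "data": {"steps": [{"tx": 0, "ty": -0.22, "tz": 0.01, "wx": -2, "wy": 0, "wz": 0, "claw": 1}]}}

```text
t: 15.72
position: [0.5287, -0.0491, 0.133]
eef_rot: [-0.331, 1.549, 0.341]
force: [-5.3, 10.7, -0.3]
gripper_width: 0.246
```

```bash
python3 -c "
from h import *
cage()"
```

```text
15.7167 [ 0.5287 -0.0491  0.133 ] 
 [[-0.005 -0.415  0.91 ]
 [ 0.005  0.91   0.415]
 [-1.     0.007 -0.003]] [-5.3 10.7 -0.3] [ 1.45  0.54 -0.79] 0.24618080292646058 [-0.16  -0.093  1.511  0.005  1.729 -2.158]
r 0.06771161823540316 ang -156.87974900340743 jaw 114.50612799910758 Ftool [ 0.4 12.  -0.4] tilt [-0.00521435  0.00537524]
```

The cage has met its stop: force rose from 1.6 to 12 N at 81° of swing. One more light push, then I'll check that it holds.

{"op": "send_rows", "data": {"steps": [{"tx": 0, "ty": -0.25, "tz": 0, "wx": -0.5, "wy": 0, "wz": 0, "claw": 1}]}}

```text
t: 15.8
position: [0.5287, -0.0489, 0.133]
eef_rot: [-0.335, 1.548, 0.354]
force: [-8.1, 14.1, 0.4]
gripper_width: 0.244
```

Run:
```python
from h import *
cage()
for i in range(10): c=robot.capture('top')
c2=snap('side','sF');cv2.imwrite('pics/tF.png',c['frame'][:,:,::-1])
cage()
# bystander/bolt check: change in images away from the arm
a=np.load('pics/top0.npz')['frame'].astype(int);b=c['frame'].astype(int)
d=np.abs(a-b).max(2)
for n,(u,v) in dict(wrench=(310,322),sparepulley=(408,290),socket=(471,278),jar=(197,301),driver=(155,255),axle=(322,200)).items():
    print(n,d[v-8:v+9,u-8:u+9].mean().round(1))
```

```text
15.8 [ 0.5287 -0.0489  0.133 ] 
 [[-0.008 -0.425  0.905]
 [ 0.01   0.905  0.425]
 [-1.     0.013 -0.002]] [-8.1 14.1  0.4] [ 2.11  0.84 -0.91] 0.24365921775598026 [-0.163 -0.09   1.509  0.009  1.732 -2.171]
r 0.06769339781099357 ang -157.02689042768506 jaw 115.15698979589958 Ftool [-0.1 16.2 -1.3] tilt [-0.0076258  0.0104035]
16.35 [ 0.5287 -0.0489  0.133 ] 
 [[-0.008 -0.424  0.906]
 [ 0.01   0.906  0.424]
 [-1.     0.012 -0.003]] [-5.4  9.2  0.7] [ 1.3   0.63 -0.83] 0.24347005792585547 [-0.162 -0.09   1.509  0.008  1.732 -2.169]
r 0.06768998323272561 ang -157.0876250443169 jaw 115.06663723311344 Ftool [-0.6 10.7 -1. ] tilt [-0.00759122  0.00966131]
wrench 43.6
sparepulley 8.3
socket 5.0
jar 5.0
driver 5.6
axle 4.6
```

Run:
```python
from h import *
a=np.load('pics/side0.npz')['frame'].astype(int);b=np.load('pics/sF.npz')['frame'].astype(int);d=np.abs(a-b).max(2)
for u,v in((240,308),(270,318),(307,326),(301,392)):print(u,v,d[v-6:v+7,u-6:u+7].mean().round(1))
# bright-edge location: best shift of the wrench patch, brightness-free
A=a.mean(2).astype(np.float32);B=b.mean(2).astype(np.float32)
r=cv2.matchTemplate(B[285:350,210:340],A[295:340,220:330],cv2.TM_CCOEFF_NORMED);print(cv2.minMaxLoc(r))
# bolt patch
r=cv2.matchTemplate(B[220:265,345:395],A[230:250,357:380],cv2.TM_CCOEFF_NORMED);print(cv2.minMaxLoc(r))
cage()
```

```text
240 308 41.4
270 318 13.9
307 326 35.8
301 392 7.1
(-0.03982683643698692, 0.2157221883535385, (1, 11), (20, 20))
(0.035956770181655884, 0.9903014302253723, (27, 0), (12, 10))
16.35 [ 0.5287 -0.0489  0.133 ] 
 [[-0.008 -0.424  0.906]
 [ 0.01   0.906  0.424]
 [-1.     0.012 -0.003]] [-5.4  9.2  0.7] [ 1.3   0.63 -0.83] 0.24347005792585547 [-0.162 -0.09   1.509  0.008  1.732 -2.169]
r 0.06768998323272561 ang -157.0876250443169 jaw 115.06663723311344 Ftool [-0.6 10.7 -1. ] tilt [-0.00759122  0.00966131]
```

```bash
python3 -c "
from h import *
print(robot.close_job())"
```

```text
the job is handed in; nothing more can be done
None
```

The bolt is seated and the cage was held against its forward stop in the fingers when I handed the job in at about 16.4 s of robot time.

- **Bolt:** I turned it about 140° clockwise in one grasp, with an opening of 18.7 mm against the 19 mm flats. The task expected two or more grasps, but the wrist had enough range for one. The turning torque rose from about 0.06 to 0.35 N·m, levelled off, and the jaws began to slip over the corners, so I took it as seated. I did not grip it a second time to confirm. An image match afterwards found the head in the same place, but that does not show how far it had turned.
- **Cage:** I gripped the arm (22.3 mm opening against 22 mm) and swung it about 81° until the force jumped. At the last check it had held still for half a second with about 11 N of push and 45 N of grip. That is roughly 1.5 N·m about the pivot, against 0.58 N·m from the spring.

Checks that failed or disagreed:
- **Fingertip height:** In the side camera the fingertips appeared about 36 mm higher than the reported tool position. I corrected for it throughout. Both grasps came out at the expected width, but I found no cause.
- **Wrench:** Its image comparison failed, probably because the arm and its shadow covered it. The fingers stayed above 0.13 m over the bench, so I don't believe it moved. The other five bench items looked unchanged.

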